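# Screw the cap home on a pressure reservoir

### The arm

A 6-joint arm with a two-finger parallel gripper is mounted at the origin on the work surface. World frame = base frame: x ahead of the robot, y to its left, z up, the work surface at z = 0. Lengths are in m, angles in degrees, forces in N, time in s.
With the tool pointing down it reaches from about 0.3 to 1 m from the base axis. Payload 5.1 kg.
Tool frame: the origin (TCP) lies at the very end of the fingers, on their centre line; the grasp point (between the pads) lies 19 mm behind it; x points along the fingers, z is the direction in which the jaws open and shut, and the axes are right-handed (so a half turn about x gives the same grasp; the last joint's range is limited). The gripper opens to 95 mm and grips with 3 to 60 N. Pads are 20 mm wide; open, the fingers measure 119 mm over their backs; the gripper's body (75 mm by 180 mm) begins 59 mm behind the grasp point.
Start: joints at [-77.441, 7.093, 94.555, -0, 78.352, -4.733], TCP at [0.193, -0.621, 0.177] pointing down, gripper open.
Joint ranges: [-149.61, 149.61], [-58.7, 133.49], [1.44, 155.28], [-77.14, 257.14], [18.33, 153.61], [-166.67, 166.67]. Speed limits (degrees/s): [147.25, 147.25, 180, 180, 180, 180].

### API

Orientations are given as [roll, pitch, yaw] about the fixed x, y, z axes, in that order (R = Rz(yaw) Ry(pitch) Rx(roll)).
In Python, from rig import r gives the robot as it stands.
- The arm moves only by the tool servo_tool, never from a script. Its argument "series" is one flat list of numbers, 7 for each row, row after row: the shift along the tool's x, y, z in m, then the turn, a rotation vector about the tool's x, y, z in rad, then the opening, from 0 (shut) to 1 (fully open). In form: [dx, dy, dz, rx, ry, rz, fingers, dx, dy, dz, rx, ry, rz, fingers, ...]. A call has 1 to 5 rows; each row is the pose to reach, as a shift and turn from the pose commanded when the call began, along the tool's axes at that moment; what a row does not reach only later rows make up. A row lasts 1/8 s, in which the tool goes at most 62.5 mm and 10.7 degrees, less where a joint would pass 70% of its speed; a pose out of reach is approached as far as the arm can. A call with a gripper value outside its range is refused whole. The fingers move at their own pace and stop on an object; "squeeze" is the grip in N (left out, the last holds). Time passes only in rows, so rows that repeat a pose let the fingers close. It gives the time, the measured TCP pose, the force and the opening at its end, in the units of the state.
- r.sense(): the state, without advancing time (a new reading comes with each control period).
- r.get_image(name): name is "scene" or "side" or "wrist"; returns a dict with "pixels" (400x640x3 uint8, red, green, blue), "mtx" (3x3 intrinsics, pixels), "k1" (the pictures are not rectified: a ray, as slopes to the right and down, at radius r is drawn at 1 + k1 r^2 times it, then the intrinsics apply), "position" and "orientation" of the camera in the world. Camera axes: x right, y down, z forward; pixel columns grow to the right and rows downward; lengths in m; the calibration is good to about 2 mm. A picture is of the moment at which its call begins. There is no depth.
- r.close_job(): hands the job in, once; it reports no verdict.
Trained networks look in a picture, given as the dict that the camera call returned (one of the last four; its "shot" number tells which), for a name from the list of things; names that differ only in an ending like _2 or _b are one class to them, and where a whole thing is asked for, a point or a joint stands for the part that bears it (a point fixed in the world has none). Each returns a list of dicts, best first, with "conf" (0 to 1); they miss things now and then, are a little off and sometimes report something else, mostly with a low value. They report only what shows in the picture. A call takes as long as a camera call. They do not tell look-alikes from the thing itself.
- r.cut_out(picture, target): "mask" (400x640 bool, what is visible of it) and "xy" ([column, row] in pixels, amid what is visible of it).
The state is a dict: "time": time; "qpos": joint angles; "joint_velocities": joint speeds; "tau": joint torques, N m; "ee_pos": TCP position; "eef_rot": TCP orientation; "contact_force": force on the tool from outside, world axes, zero at the start; "ft_torque": the same for the moment, N m; "opening": finger opening in m.
Only numpy, scipy, OpenCV 4.12 (cv2) and the standard library are available. Lean on these libraries where they do the work, as an engineer would, in place of code of your own. Each camera call takes 0.05 s, during which the arm holds its last target.

### The job

Close the dark steel pressure reservoir with the grey bar-handled cap: set the cap on its white threaded neck, turn it backwards (counter-clockwise from above) under light pressure until it drops into the thread start, then turn it clockwise until it is fully home, and let go. Work gently: do not force the cap against the neck, do not push the reservoir or the parts lying around.

Things in the scene. Friction and masses are not known exactly. Their poses are not given: they have to be found in the camera images.
- cap_bar (a point): Grey plastic screw cap, loose, standing on its open rim on the bench: round cup 60 mm wide, 30 mm tall, open below, with an upright bar handle on top: bar 50 mm long, 14 mm thick, 32 mm tall, its top 62 mm above the rim. This point: centre of the bar, on the cap's axis, 46 mm above the rim, 16 mm above the cup's top. x along the bar, z up. About 0.12 kg.
- cap_pins (a point): On the cap's axis, 5 mm above its rim, level with the centres of five round pins inside the cup. Pins are 4.4 mm thick, 72 deg apart, and point inwards to 21 mm from the axis; the bore is 54 mm wide. How the pins stand relative to the bar is not known.
- reservoir: Dark steel pressure reservoir, fixed to the bench: round body 92 mm wide (110 mm at the foot), 67 mm tall, with a small gauge and a brass outlet on its side and an upright white plastic threaded neck on top. Origin: centre of its underside, on the bench; z up. Its turn about z tells nothing of where the threads start.
- neck_top (a point): On the neck's axis, 85 mm above the bench, level with five thread starts. Right-handed thread, 50 mm outside, repeating every 72 deg: each ridge begins here and falls 5 mm clockwise (from above) over 48 deg to a thin stop, 3 mm taller than this point; then a 20 deg gap (thread start). A cap set down rests with its pins on the ridges, cap_bar 38 to 47 mm above this point; clockwise it mostly jams on the stops.
- nose (a point): Centre of the top of the neck's tapered nose, 8 mm above neck_top; the nose is 28 mm wide at its top and 38 mm at neck_top. The cap clears nose and threads by 2 mm all round.
- bar_when_dropped (a point): Where cap_bar is, within 1 mm, when the pins are in the gaps, 35 mm above neck_top. Turned counter-clockwise (72 deg at most) under a light downward push, the cap climbs the ridges to cap_bar 43 mm above neck_top, then drops 8 mm to here; at most 0.16 rad further back the pins meet stops. Rarely a cap drops in here at once when set down.
- bar_when_home (a point): Where cap_bar is when the cap is fully home, 29.8 mm above neck_top. From the gaps a clockwise turn of 0.8 to 1.0 rad under a light downward push of a few newtons runs the pins below the ridges, down a slope of 5 mm, to a hard stop here. The stop is felt as a rising torque; 0.15 to 0.3 N m is tight enough, 0.8 N m too much.
- valve_mid (a point): Bystander: small upright white solenoid valve on a clear block with a blue band, 38 x 24 x 73 mm, loose; the point is half-way up.
- vial_mid (a point): Bystander: small glass vial with black cap, 26 mm wide, 50 mm tall, loose; the point is half-way up.
- coupling_mid (a point): Bystander: stepped brass coupling, 24 mm wide, 34 mm tall, loose; the point is half-way up.
Things that resemble listed ones, but are neither listed nor needed, are in the scene too. Of the things that look like the part that bears cap_bar, take the one that is farthest from the robot's base at the start.

How it is judged:
By the outcome, as a careful person would: the job done as asked, in the order asked, and still so for the second after the job is handed in, with the robot touching nothing.
It also fails if it takes over 67 s, if anything falls off the work surface, if the arm or the gripper's body presses on something with over 40 N, if the wrist force passes 120 N, or if a joint passes its speed limit or range.

## Working session

There is one attempt and no reset: what is moved stays moved. The work goes in short steps, Python scripts to look and compute and a tool call to move; the robot and the scene stay as the last step left them, time stands still between calls to the robot, and variables do not carry over. Pictures are saved under pics/ and viewed, and the job is handed in when it is done.

Besides the shell and the picture viewer there is one more tool, called after "Call:" as a command line: name --argument value ..., lists and objects as JSON in quotes. servo_tool: Moves the arm, as the interface text tells. Its arguments: {"type":"object","properties":{"series":{"type":"array","items":{"type":"number"}},"squeeze":{"type":"number"}},"required":["series"]}

```bash
ls; mkdir -p pics; cat > h.py <<'E'
import numpy as np, cv2
from rig import r
from scipy.spatial.transform import Rotation as R
def save(p,n): cv2.imwrite('pics/'+n+'.png', p['pixels'][:,:,::-1])
def rot(p):
    o=np.array(p['orientation'],float)
    return o if o.shape==(3,3) else R.from_euler('xyz',o,degrees=True).as_matrix()
def ray(p,uv):
    K=np.array(p['mtx']); x=(uv[0]-K[0,2])/K[0,0]; y=(uv[1]-K[1,2])/K[1,1]
    rd=np.hypot(x,y); s=rd
    for _ in range(30): s=rd/(1+p['k1']*s*s)
    f=s/rd if rd>0 else 1
    return rot(p)@np.array([x*f,y*f,1.])
def atz(p,uv,z):
    d=ray(p,uv); c=np.array(p['position']); return c+d*(z-c[2])/d[2]
def proj(p,X):
    K=np.array(p['mtx']); q=rot(p).T@(np.array(X)-np.array(p['position'])); x,y=q[0]/q[2],q[1]/q[2]
    s=1+p['k1']*(x*x+y*y); return np.array([K[0,0]*x*s+K[0,2],K[1,1]*y*s+K[1,2]])
def tri(obs):
    A=np.zeros((3,3));b=np.zeros(3)
    for p,uv in obs:
        d=ray(p,uv); d/=np.linalg.norm(d); M=np.eye(3)-np.outer(d,d); A+=M; b+=M@np.array(p['position'])
    return np.linalg.solve(A,b)
E
python3 - <<'E'
from h import *
print(r.sense())
for n in ['scene','side','wrist']:
    p=r.get_image(n); save(p,n+'0')
    print(n,p['position'],p['orientation'],p['k1'],p['mtx'])
    for t in ['cap_bar','reservoir','valve_mid','vial_mid','coupling_mid']:
        for d in r.cut_out(p,t): print(t,round(d['conf'],2),d['xy'],d['mask'].sum())
E
```

```text
pics
{'time': 0.0, 'qpos': array([-7.74408950e+01,  7.13174100e+00,  9.46349473e+01,  8.32293594e-04,
        7.83500721e+01, -4.73401570e+00]), 'joint_velocities': array([-0.01724714,  0.00793301,  0.11621846,  0.03781336,  0.05959429,
       -0.01126375]), 'tau': array([ 1.81677042e-03, -4.17602670e+01, -3.59930027e+01,  7.75199477e-02,
        4.92374436e-02, -1.55121620e-04]), 'ee_pos': array([ 0.19302408, -0.61992571,  0.17619801]), 'eef_rot': array([174.86615605,  89.88323678, 102.1591079 ]), 'contact_force': array([-0.22758083,  0.05761781, -0.92348186]), 'ft_torque': array([ 0.0306513 , -0.02602574, -0.04419634]), 'opening': 0.09523042900615461}
scene [1.09249429 0.43021042 0.55222382] [-1.24375105e+02 -1.17956960e-01  1.28012408e+02] -0.04776541773461763 [[453.94300661   0.         317.4345715 ]
 [  0.         453.94300661 201.03636003]
 [  0.           0.           1.        ]]
cap_bar 0.9 [362.9, 238.0] 1097
cap_bar 0.89 [397.4, 212.2] 909
cap_bar 0.83 [373.5, 186.8] 776
cap_bar 0.58 [450.6, 225.0] 946
reservoir 0.91 [284.2, 195.2] 2400
reservoir 0.17 [171.7, 233.1] 555
va
[... 217 characters left out ...]
73415949   0.         320.05633268]
 [  0.         382.73415949 197.73390198]
 [  0.           0.           1.        ]]
cap_bar 0.85 [235.3, 223.0] 1072
cap_bar 0.78 [286.7, 202.4] 898
cap_bar 0.71 [232.7, 267.2] 1182
cap_bar 0.66 [202.1, 197.6] 927
cap_bar 0.6 [346.7, 280.7] 3893
reservoir 0.75 [344.8, 276.1] 3912
valve_mid 0.83 [468.5, 236.3] 674
valve_mid 0.56 [336.7, 152.3] 76
coupling_mid 0.59 [336.4, 150.2] 108
coupling_mid 0.54 [285.9, 202.4] 922
wrist [ 0.26536796 -0.59816292  0.38473072] [ 1.64207114e+02 -1.98016566e-02 -7.27470171e+01] -0.01727878307488537 [[294.23859434   0.         315.455466  ]
 [  0.         294.23859434 200.26383247]
 [  0.           0.           1.        ]]
```

View pics/scene0.png

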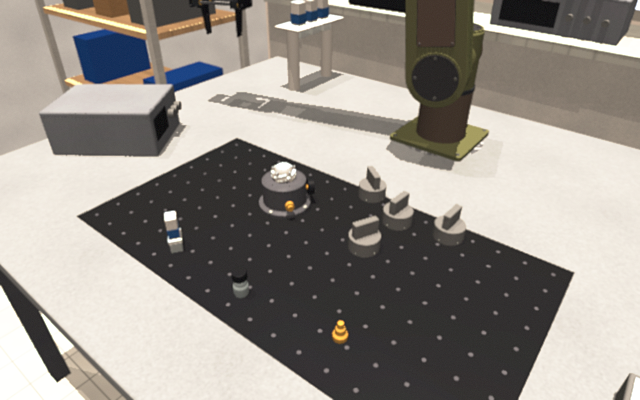

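View pics/side0.png

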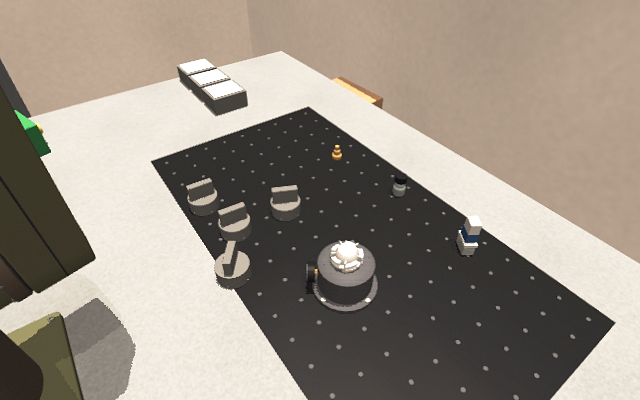

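The scene view shows four look-alike caps: A (363,238), B (397,212), C (373,187) and D (451,225). In the side view they are at (287,202), (235,223), (233,267) and (202,198). The reservoir is at (284,195) in scene and (345,276) in side. Next I locate each one.

```bash
cat >> h.py <<'E'
from scipy.optimize import minimize
S=4
def cyl(x,y,r0,z0,r1,z1,n=40):
    t=np.linspace(0,2*np.pi,n,endpoint=False)
    return np.vstack([np.c_[x+r0*np.cos(t),y+r0*np.sin(t),0*t+z0],np.c_[x+r1*np.cos(t),y+r1*np.sin(t),0*t+z1]])
def box(x,y,yaw,lx,ly,z0,z1):
    c,s=np.cos(yaw),np.sin(yaw)
    return np.array([[x+c*a-s*b,y+s*a+c*b,z] for a in(-lx/2,lx/2) for b in(-ly/2,ly/2) for z in(z0,z1)])
def render(p,parts):
    m=np.zeros((400*S,640*S),np.uint8)
    for P in parts:
        q=np.array([proj(p,X) for X in P]); h=cv2.convexHull(((q+.5)*S*16).astype(np.int32))
        cv2.fillConvexPoly(m,h,1,shift=4)
    return cv2.resize(m.astype(np.float32),(640,400),interpolation=cv2.INTER_AREA)
def cap(v,z=0): return [cyl(v[0],v[1],.03,z,.03,z+.03),box(v[0],v[1],v[2],.05,.014,z+.03,z+.062)]
def res(v): return [cyl(v[0],v[1],.046,0,.046,.067)]
def fit(obs,model,v0,steps):
    v0=np.array(v0,float)
    def f(u):
        v=v0+u*steps
        return sum(np.abs(render(p,model(v))-m).sum() for p,m in obs)
    n=len(v0); o=minimize(f,np.zeros(n),method='Nelder-Mead',options=dict(initial_simplex=np.vstack([np.zeros(n),np.eye(n)]),maxfev=150,xatol=.01,fatol=.5))
    return v0+o.x*steps,o.fun
E
python3 - <<'E'
from h import *
ps=r.get_image('scene'); pd=r.get_image('side')
cs=r.cut_out(ps,'cap_bar'); cd=r.cut_out(pd,'cap_bar')
near=lambda L,uv:min(L,key=lambda d:np.hypot(*(np.array(d['xy'])-uv)))
for n,a,b in [('A',(363,238),(287,202)),('B',(397,212),(235,223)),('C',(373,187),(233,267)),('D',(451,225),(202,198))]:
    X=tri([(ps,a),(pd,b)]); print(n,X.round(4),np.hypot(X[0],X[1]).round(3))
    ma,mb=near(cs,a),near(cd,b)
    for obs in ([(ps,ma['mask'])],[(pd,mb['mask'])],[(ps,ma['mask']),(pd,mb['mask'])]):
        best=min((fit(obs,cap,[X[0],X[1],y0],[.005,.005,.4]) for y0 in (0,.8,1.6,2.4)),key=lambda t:t[1])
        print('  ',best[0].round(4),round(best[1]), np.hypot(*best[0][:2]).round(3))
        if n!='A':pass
for n,p in(('s',ps),('d',pd)):
    c=cv2.resize(p['pixels'],None,fx=4,fy=4,interpolation=cv2.INTER_CUBIC)
    for nm,u,v in ([('r',284,190),('A',363,238)] if n=='s' else [('r',345,270),('A',287,202)]):
        cv2.imwrite(f'pics/crop_{n}{nm}.png',c[(v-55)*4:(v+55)*4,(u-60)*4:(u+60)*4,::-1])
E
python3 -c "
import cv2,numpy as np
g=lambda n:cv2.imread('pics/crop_'+n+'.png')
im=np.vstack([np.hstack([g('sr'),g('sA')]),np.hstack([g('dr'),g('dA')])]);cv2.imwrite('pics/crops.png',cv2.resize(im,(655,600)))"
```

```text
A [0.5263 0.0946 0.0227] 0.535
   [0.5222 0.0954 2.8582] 76 0.531
   [ 0.5236  0.0946 -0.4903] 37 0.532
   [0.5236 0.0956 2.7759] 131 0.532
B [0.4144 0.1026 0.0221] 0.427
   [ 0.4127  0.1045 -0.0407] 74 0.426
   [ 0.4146  0.1041 -0.1517] 50 0.428
   [ 0.4145  0.1047 -0.0573] 132 0.428
C [0.3639 0.0127 0.0198] 0.364
   [0.3657 0.0129 0.8935] 47 0.366
   [0.3642 0.0112 0.9   ] 67 0.364
   [0.3641 0.0115 0.8736] 124 0.364
D [0.3909 0.2067 0.0235] 0.442
   [0.3889 0.206  3.1986] 117 0.44
   [ 0.3938  0.2066 -0.1066] 46 0.445
   [0.3937 0.2068 0.0291] 179 0.445
```

View pics/crops.png

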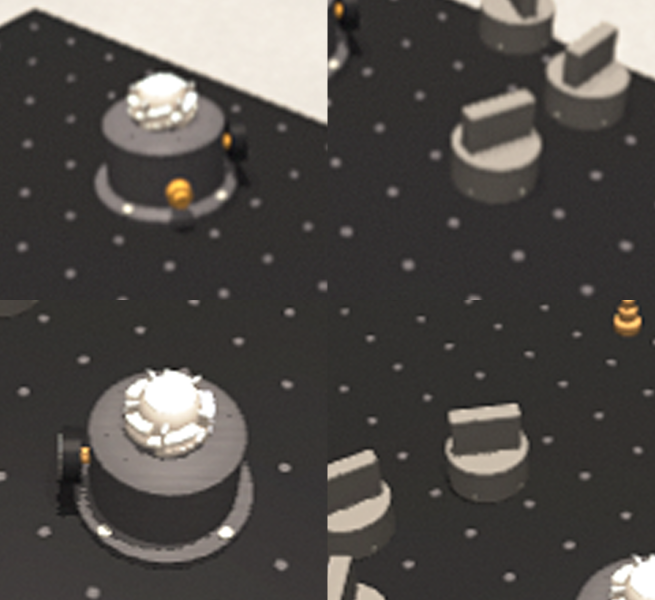

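The crops show A at scene (363,238) as a full cap with an upright bar. At 0.532 m it is clearly the farthest of the four (the others are at 0.36–0.445 m), so A is my choice. Next I fit the white neck and refine the yaw.

```bash
cat > neck.py <<'E'
from h import *
def neckparts(v): return [cyl(v[0],v[1],.025,.067,.025,.0855),cyl(v[0],v[1],.019,.085,.014,.093)]
def resall(v): return [cyl(v[0],v[1],.055,0,.055,.006),cyl(v[0],v[1],.046,0,.046,.067)]+neckparts(v)
E
python3 - <<'E'
from neck import *
ps=r.get_image('scene'); pd=r.get_image('side')
obs=[];obr=[]
for p,c in((ps,(284,175)),(pd,(347,256))):
    g=p['pixels'].min(2).astype(int); m=np.zeros((400,640),np.float32)
    w=24; u,v=c
    sub=g[v-w:v+w,u-w:u+w]; m[v-w:v+w,u-w:u+w]=(sub>135)
    n,l,st,ce=cv2.connectedComponentsWithStats(m.astype(np.uint8)); k=1+np.argmax(st[1:,4]); m=(l==k).astype(np.float32)
    print(st[k],ce[k]); obs.append((p,m))
    rm=max(r.cut_out(p,'reservoir'),key=lambda d:d['conf'])['mask']; obr.append((p,rm.astype(np.float32)))
X=tri([(ps,(284,175)),(pd,(347,256))]); print(X)
for ob,mod in((obs,neckparts),(obr,resall)):
  for o in (ob[:1],ob[1:],ob): 
    v,f=fit(o,mod,X[:2],[.005,.005]); print(v.round(4),round(f))
v,_=fit(obs,neckparts,X[:2],[.005,.005])
ims=[]
for (p,m),uv in zip(obs,((284,190),(345,270))):
    im=cv2.resize(p['pixels'],None,fx=4,fy=4,interpolation=cv2.INTER_CUBIC)[:,:,::-1].copy()
    for P,col in [(cyl(*v,.046,.067,.046,.067),(0,255,0)),(cyl(*v,.055,0,.055,0),(0,0,255)),(cyl(*v,.014,.093,.014,.093),(255,0,0)),(cyl(*v,.025,.085,.025,.085),(255,0,255))]:
        q=np.array([(proj(p,a)+.5)*4 for a in P[:40]]).astype(int); cv2.polylines(im,[q],True,col,1)
    ims.append(im[(uv[1]-55)*4:(uv[1]+55)*4,(uv[0]-45)*4:(uv[0]+45)*4])
cv2.imwrite('pics/neckfit.png',np.hstack(ims))
E
```

```text
[270 162  27  21 392] [282.93622449 171.32653061]
[330 240  34  31 745] [346.72483221 255.02416107]
[ 0.50823371 -0.11473797  0.07187844]
[ 0.5025 -0.12  ] 75
[ 0.5091 -0.1159] 146
[ 0.5069 -0.1179] 258
[ 0.5057 -0.1159] 274
[ 0.5053 -0.1181] 338
[ 0.5054 -0.1178] 637
```

View pics/neckfit.png

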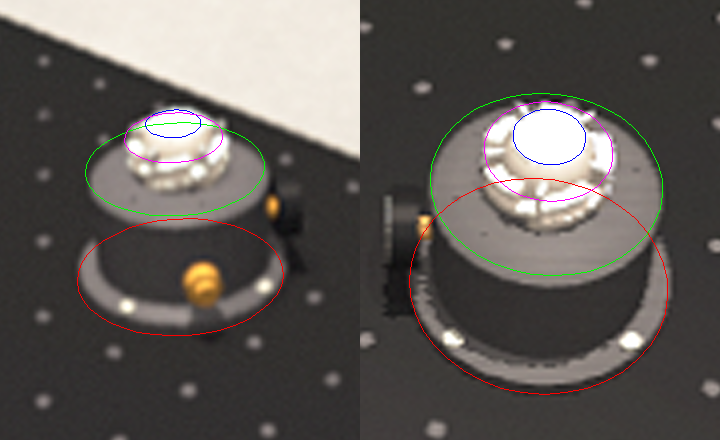

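```bash
cat >> h.py <<'E'
def tool(s=None):
    s=s or r.sense(); return np.array(s['ee_pos']),R.from_euler('xyz',s['eef_rot'],degrees=True).as_matrix()
def target_R(jaw,ysign_ref):
    # x down, z along jaw yaw (rad), sign picked nearest ref rotation
    best=None
    for k in (0,np.pi):
        z=np.array([np.cos(jaw+k),np.sin(jaw+k),0]);x=np.array([0,0,-1.]);y=np.cross(z,x)
        M=np.c_[x,y,z]; a=R.from_matrix(ysign_ref.T@M).magnitude()
        if best is None or a<best[0]: best=(a,M)
    return best[1]
def step(P,M=None):
    p,Q=tool(); d=Q.T@(np.array(P)-p); w=R.from_matrix(Q.T@M).as_rotvec() if M is not None else np.zeros(3)
    print('tcp',p.round(4),'need d',d.round(4),'w',w.round(4)); return d,w
E
python3 - <<'E'
from h import *
p,Q=tool(); print(Q.round(3))
w=r.get_image('wrist'); print((Q.T@(np.array(w['position'])-p)).round(3),(Q.T@rot(w)).round(3))
jaw=-.38+np.pi/2
step([.44,-.01,.33],target_R(jaw,Q))
E
```

```text
[[-0.     0.955  0.297]
 [ 0.     0.297 -0.955]
 [-1.    -0.    -0.   ]]
[-0.207  0.076  0.   ] [[-0.    -0.272  0.962]
 [-0.001 -0.962 -0.272]
 [ 1.    -0.001  0.   ]]
tcp [ 0.1931 -0.6206  0.1775] need d [-0.1525  0.4172 -0.5097] w [ 0.6817 -0.      0.    ]
```

```bash
python3 - <<'E'
from h import *
p,Q=tool()
d=np.array([.50,-.01,.25])-p
print((Q.T@d).round(4))
E
```

```text
[-0.0725  0.4745 -0.4918]
```

View pics/wrist0.png

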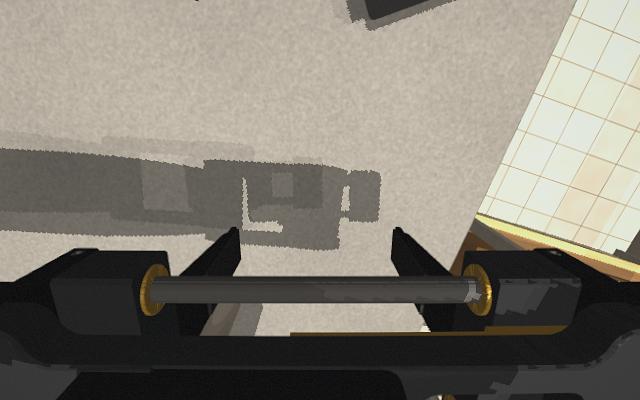

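Call:
servo_tool --series '[-0.005,0.037,-0.031,-0.18,0,0,1,-0.01,0.075,-0.062,-0.36,0,0,1,-0.015,0.112,-0.093,-0.54,0,0,1,-0.02,0.15,-0.124,-0.72,0,0,1,-0.025,0.187,-0.155,-0.9,0,0,1]'

```text
time: 1.98
ee_pos: [0.3264, -0.4157, 0.2028]
eef_rot: [-21.1, 90.0, -42.0]
contact_force: [0.5, 0.6, -0.2]
opening: 0.095
```

```bash
python3 - <<'E'
from h import *
p,Q=tool(); print(r.sense()['qpos'].round(1))
step([.59,-.01,.24],target_R(np.radians(85),R.from_rotvec([0,0,1.5]).as_matrix()@Q))
E
```

```text
[-57.7  -9.3 108.3   0.   81.  -36.9]
tcp [ 0.3264 -0.4157  0.2028] need d [-0.0373  0.4729  0.1023] w [-1.8468e+00  2.0000e-04  6.0000e-04]
```

Call:
servo_tool --series '[-0.004,0.05,0.01,-0.18,0,0,1,-0.008,0.1,0.02,-0.36,0,0,1,-0.012,0.15,0.03,-0.54,0,0,1,-0.016,0.2,0.04,-0.72,0,0,1,-0.02,0.25,0.05,-0.9,0,0,1]'

```text
time: 2.6
ee_pos: [0.4632, -0.2004, 0.2229]
eef_rot: [-63.2, 89.9, -32.4]
contact_force: [0.6, -0.2, -0.0]
opening: 0.0954
```

```bash
python3 - <<'E'
from h import *
p,Q=tool(); print(r.sense()['qpos'].round(1))
step([.59,-.01,.24],target_R(np.radians(85),R.from_rotvec([0,0,.8]).as_matrix()@Q))
E
```

```text
[-29.5 -13.1 109.6  -0.   83.5 -60.3]
tcp [ 0.4632 -0.2004  0.2229] need d [-0.0171  0.0988  0.2064] w [-0.9467 -0.      0.001 ]
```

Call:
servo_tool --series '[-0.003,0.02,0.041,-0.18,0,0,1,-0.006,0.04,0.082,-0.36,0,0,1,-0.01,0.06,0.123,-0.54,0,0,1,-0.013,0.08,0.164,-0.72,0,0,1,-0.017,0.099,0.206,-0.9,0,0,1]'

```text
time: 3.22
ee_pos: [0.5906, -0.0108, 0.2397]
eef_rot: [-113.3, 90.0, -31.0]
contact_force: [0.4, -0.7, 0.3]
opening: 0.0951
```

Call:
servo_tool --series '[0,0,0,0,0,0,1,0,0,0,0,0,0,1]'

```text
time: 3.48
ee_pos: [0.5896, -0.0125, 0.2392]
eef_rot: [127.5, 90.0, -150.6]
contact_force: [0.2, -0.6, -0.2]
opening: 0.0952
```

```bash
python3 - <<'E'
from h import *
print(r.sense()['qpos'].round(1)); p,Q=tool();print(p,Q.round(3))
p=r.get_image('wrist'); save(p,'w1'); print(p['position'],p['orientation'])
for t in ['cap_bar','reservoir','nose']:
    for d in r.cut_out(p,t): print(t,round(d['conf'],2),d['xy'],d['mask'].sum())
E
```

```text
[ -6.4  -2.2  98.3  -0.   84.  -88.3]
[ 0.58960451 -0.0124961   0.23921063] [[-0.001 -0.99   0.14 ]
 [-0.     0.14   0.99 ]
 [-1.     0.001 -0.   ]]
[ 0.51335748 -0.00196234  0.44651758] [1.64356010e+02 7.09334858e-02 8.18957044e+01]
cap_bar 0.95 [383.2, 111.2] 1686
cap_bar 0.81 [456.2, 8.6] 1160
cap_bar 0.69 [309.2, 8.6] 968
cap_bar 0.65 [384.2, 28.5] 2122
cap_bar 0.52 [232.1, 123.1] 5447
reservoir 0.56 [234.1, 121.7] 5595
nose 0.61 [232.9, 123.1] 5612
```

View pics/w1.png

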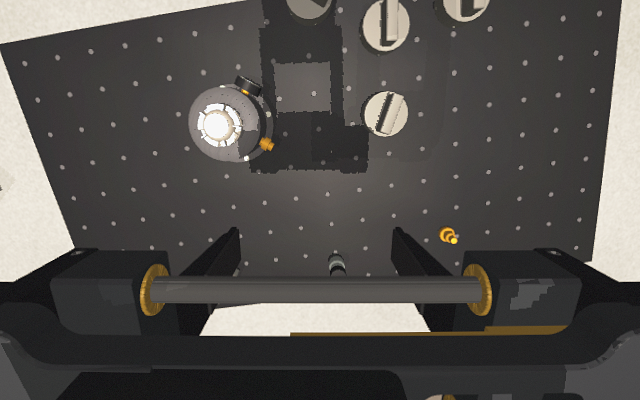

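The wrist view shows the chosen cap at (384,113), with its bar at about 60°, and the reservoir with its neck and nose at (218,125). I fit both in this one view.

```bash
cat > w.py <<'E'
from neck import *
def over(p,uv,curves,name,h=55,k=6):
    u,v=uv; sub=p['pixels'][max(v-h,0):v+h,u-h:u+h]; im=cv2.resize(sub,None,fx=k,fy=k,interpolation=cv2.INTER_CUBIC)[:,:,::-1].copy()
    o=np.array([u-h,max(v-h,0)])
    for P,c in curves: cv2.polylines(im,[((np.array([proj(p,a) for a in P])-o+.5)*k).astype(int)],True,c,1)
    cv2.imwrite('pics/'+name+'.png',cv2.resize(im,(600,600)))
def circ(x,y,rad,z): return cyl(x,y,rad,z,rad,z)[:40]
def rect(v,z): return box(v[0],v[1],v[2],.05,.014,z,z)[[0,2,6,4]]
E
python3 - <<'E'
from w import *
p=r.get_image('wrist')
cm=[d for d in r.cut_out(p,'cap_bar') if np.hypot(d['xy'][0]-383,d['xy'][1]-111)<15][0]['mask'].astype(np.float32)
print(atz(p,(383,111),.02))
b=min((fit([(p,cm)],cap,[.523,.095,y],[.004,.004,.3]) for y in(-.5,0)),key=lambda t:t[1]); print(b)
v=b[0]
over(p,(384,112),[(circ(v[0],v[1],.03,0),(0,0,255)),(circ(v[0],v[1],.03,.03),(0,255,0)),(rect(v,.062),(255,0,0)),(rect(v,.03),(255,0,255))],'ovcap',30,10)
g=p['pixels'].min(2); 
for th in (110,140,170):
    m=np.zeros((400,640),np.float32); m[100:150,190:245]=g[100:150,190:245]>th
    k,l,st,ce=cv2.connectedComponentsWithStats(m.astype(np.uint8)); i=1+np.argmax(st[1:,4]); print(th,st[i],ce[i])
rm=[d for d in r.cut_out(p,'reservoir')][0]['mask'].astype(np.float32)
print(fit([(p,rm)],resall,[.507,-.117],[.004,.004]))
for n in ((.507,-.1175),): over(p,(218,125),[(circ(*n,.014,.093),(0,0,255)),(circ(*n,.025,.085),(0,255,0)),(circ(*n,.046,.067),(255,0,0)),(circ(*n,.055,0.006),(255,0,255)),(circ(*n,.025,.067),(255,255,0))],'ovneck',50,8)
E
```

```text
[0.51724773 0.09127686 0.02      ]
(array([ 0.52126366,  0.09318466, -0.15612746]), np.float64(99.8125))
110 [ 190  100   55   50 2432] [216.70600329 123.51027961]
140 [ 198  103   44   44 1423] [219.17146873 124.77582572]
170 [198 103  34  44 999] [214.69469469 124.76376376]
(array([ 0.50476045, -0.11702516]), np.float64(399.8125))
```

View pics/ovcap.png

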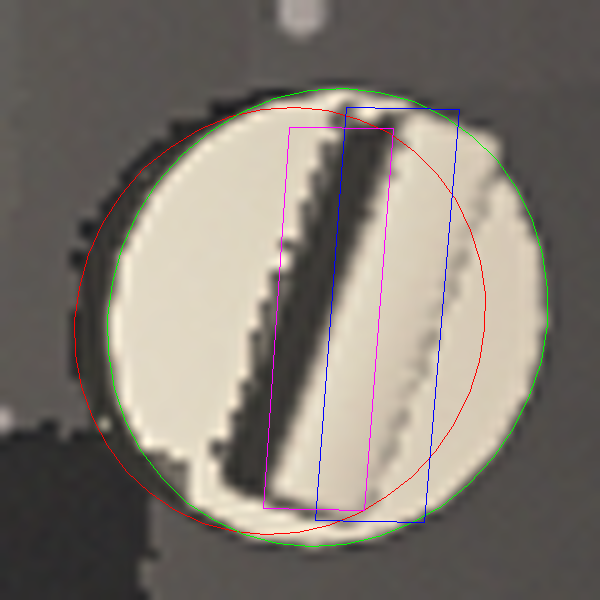

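View pics/ovneck.png

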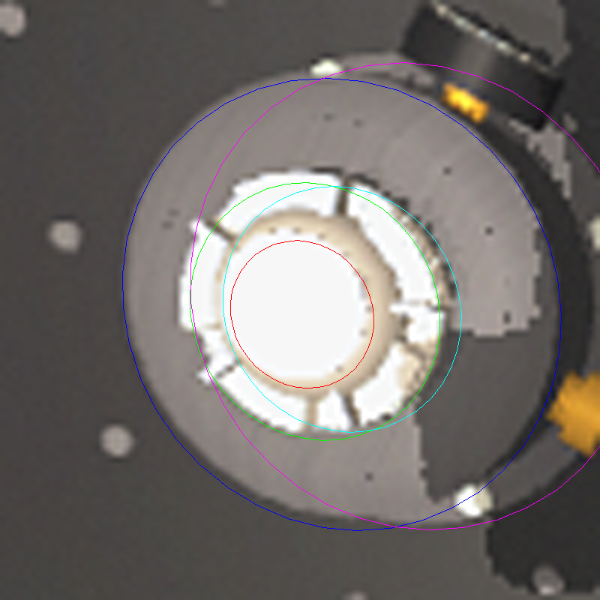

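```bash
python3 - <<'E'
from w import *
p=r.get_image('wrist')
v=(.522,.094,-.39)
over(p,(384,112),[(circ(v[0],v[1],.03,.03),(0,255,0)),(rect(v,.062),(255,0,0)),(rect(v,.03),(255,0,255))],'ovcap2',30,10)
_,Q=tool(); step([.522,.094,.11],target_R(np.pi/2-.39,Q)); step([.522,.094,.034])
E
```

```text
tcp [ 0.5897 -0.0128  0.2395] need d [0.1295 0.0821 0.0962] w [ 2.492e-01 -0.000e+00  2.000e-04]
tcp [ 0.5897 -0.0128  0.2395] need d [0.2055 0.0821 0.0962] w [0. 0. 0.]
```

View pics/ovcap2.png

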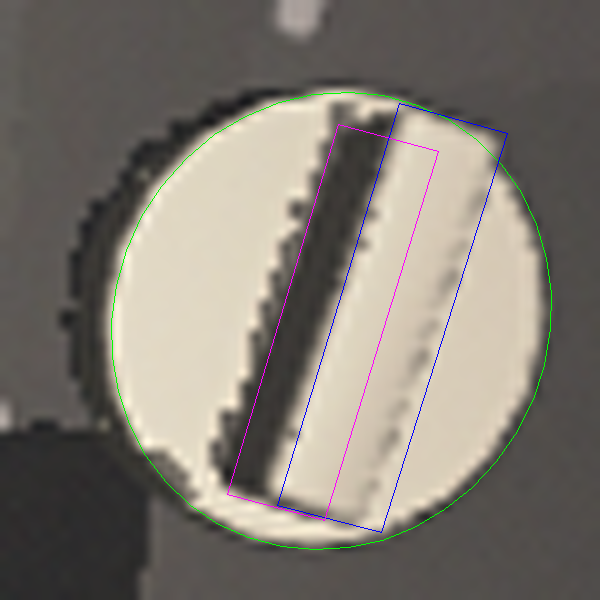

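Call:
servo_tool --series '[0.03,0.02,0.024,0.06,0,0,1,0.06,0.04,0.048,0.12,0,0,1,0.09,0.06,0.072,0.18,0,0,1,0.125,0.082,0.096,0.247,0,0,1,0.125,0.082,0.096,0.247,0,0,1]'

```text
time: 4.5
ee_pos: [0.5186, 0.0951, 0.1109]
eef_rot: [116.4, 89.6, -175.6]
contact_force: [0.9, -0.2, -1.2]
opening: 0.0948
```

```bash
python3 - <<'E'
from h import *
_,Q=tool(); step([.522,.0935,.034],target_R(np.pi/2-.385,Q))
E
```

```text
tcp [0.5186 0.0951 0.1109] need d [ 0.0769 -0.0042  0.0001] w [ 0.0007 -0.003  -0.0061]
```

Call:
servo_tool --series '[0.02,-0.003,0,0,0,0,1,0.04,-0.003,0,0,0,0,1,0.055,-0.003,0,0,0,0,1,0.055,-0.003,0,0,0,0,1]'

```text
time: 5.0
ee_pos: [0.5237, 0.0926, 0.0574]
eef_rot: [116.5, 89.8, -175.7]
contact_force: [0.3, -1.1, 0.1]
opening: 0.0952
```

```bash
python3 - <<'E'
from h import *
_,Q=tool(); step([.522,.0935,.034],target_R(np.pi/2-.385,Q))
E
```

```text
tcp [0.5237 0.0926 0.0574] need d [0.0234 0.0019 0.0002] w [-0.0025 -0.0016 -0.0032]
```

Call:
servo_tool --series '[0.012,0.001,0,0,0,0,1,0.023,0.001,0,0,0,0,1,0.023,0.001,0,0,0,0,1]'

```text
time: 5.38
ee_pos: [0.523, 0.0935, 0.0352]
eef_rot: [116.8, 89.9, -175.4]
contact_force: [-0.5, -0.4, -0.3]
opening: 0.0948
```

Call:
servo_tool --series '[0,0,0,0,0,0,0.4,0,0,0,0,0,0,0.1,0,0,0,0,0,0,0,0,0,0,0,0,0,0,0,0,0,0,0,0,0]' --squeeze 30

```text
time: 6.0
ee_pos: [0.524, 0.0935, 0.0366]
eef_rot: [-69.0, 90.0, -1.2]
contact_force: [-0.5, -0.2, 0.6]
opening: 0.0505
```

Call:
servo_tool --series '[0,0,0,0,0,0,0,0,0,0,0,0,0,0]'

```text
time: 6.25
ee_pos: [0.524, 0.0935, 0.0364]
eef_rot: [128.4, 90.0, -163.8]
contact_force: [0.0, -0.1, -0.0]
opening: 0.0305
```

Fingers still closing.

Call:
servo_tool --series '[0,0,0,0,0,0,0,0,0,0,0,0,0,0,0,0,0,0,0,0,0]'

```text
time: 6.62
ee_pos: [0.524, 0.0935, 0.0364]
eef_rot: [132.3, 90.0, -159.8]
contact_force: [0.0, -1.2, 0.2]
opening: 0.0023
```

```bash
python3 - <<'E'
from h import *
print(r.sense())
for n,uv in (('scene',(363,225)),('side',(287,190))):
    p=r.get_image(n); u,v=uv; cv2.imwrite(f'pics/g_{n}.png',cv2.resize(p['pixels'][v-60:v+60,u-75:u+75,::-1],None,fx=5,fy=5,interpolation=cv2.INTER_CUBIC)[:,:,:])
E
```

```text
{'time': 6.625, 'qpos': array([ 4.33836188e+00, -1.53594888e-01,  1.16468115e+02, -7.34298744e-04,
        6.36878030e+01, -6.35017860e+01]), 'joint_velocities': array([ 0.14605513,  0.09951256, -0.05897341,  0.01145515,  0.04563544,
       -0.00382155]), 'tau': array([-4.66381534e-04, -3.21268559e+01, -3.22485352e+01,  4.28695668e-03,
        9.01271543e-02,  2.79190172e-04]), 'ee_pos': array([0.52397334, 0.0935008 , 0.03643988]), 'eef_rot': array([ 132.3152027 ,   89.99758514, -159.84432394]), 'contact_force': array([ 0.04371138, -1.20056292,  0.23985425]), 'ft_torque': array([ 0.10718408, -0.14676146,  0.01941705]), 'opening': 0.002318249988392309}
```

View pics/g_scene.png

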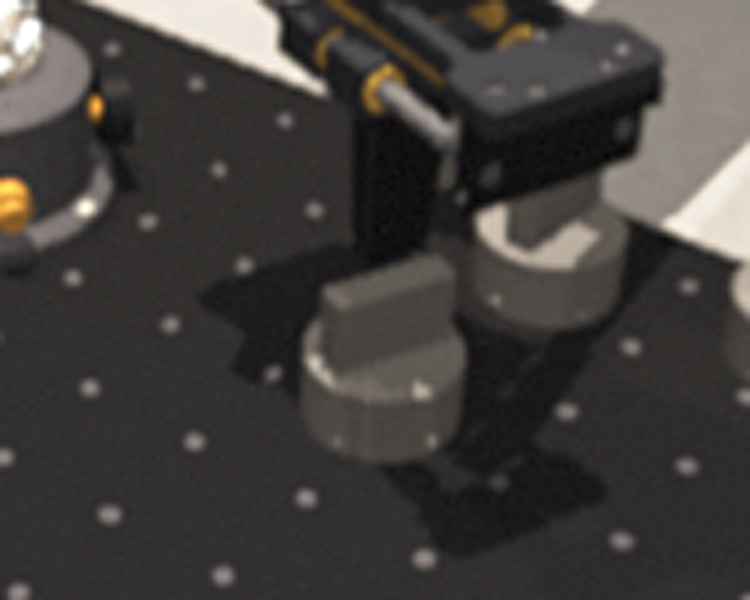

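View pics/g_side.png

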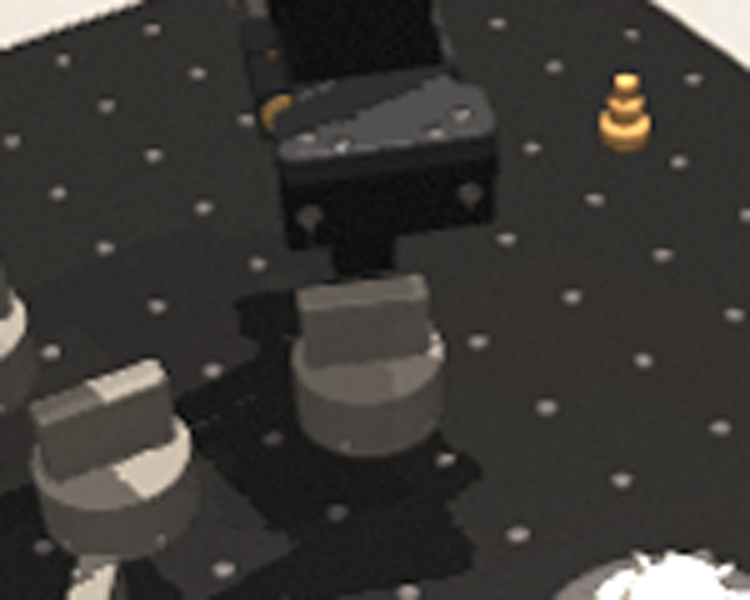

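```bash
python3 - <<'E'
from w import *
ps=r.get_image('scene'); pd=r.get_image('side')
print(tri([(ps,(367,216.6)),(pd,(285,184.4))]))
# gripper: expected tcp projections
for z in (.036,.062,.075,.115):
    print(z,proj(ps,(.524,.0935,z)).round(1),proj(pd,(.524,.0935,z)).round(1))
for nm,p in(('scene',ps),('side',pd)):
    cv2.imwrite(f'pics/full_{nm}.png',p['pixels'][:,:,::-1])
cv2.imwrite('pics/w2.png',r.get_image('wrist')['pixels'][:,:,::-1])
E
```

```text
[0.52363653 0.09599028 0.07014523]
0.036 [363.1 231.7] [285.4 197.7]
0.062 [363.9 220.3] [284.7 187.7]
0.075 [364.4 214.5] [284.3 182.5]
0.115 [365.8 195.9] [283.1 165.9]
```

View pics/w2.png

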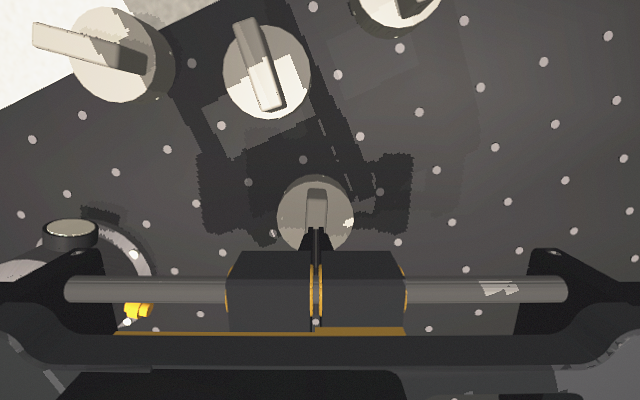

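View pics/full_scene.png

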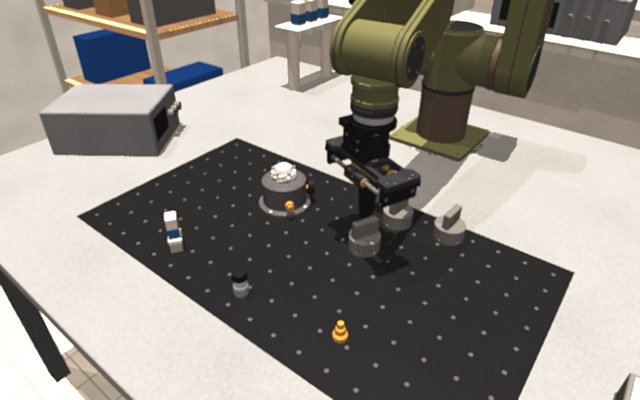

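```bash
python3 - <<'E'
from w import *
p=r.get_image('wrist'); t,Q=tool(); print(p['position'],t, Q.T@(np.array(p['position'])-t))
v=(.522,.0935,-.385); 
cs=[(circ(v[0],v[1],.03,.03),(0,255,0)),(rect(v,.062),(255,0,0)),(circ(v[0],v[1],.03,0),(0,0,255)),(circ(.4145,.1045,.03,.03),(0,255,255)),(circ(.364,.0115,.03,.03),(0,255,255))]
u0,v0,h=280,170,160
im=cv2.resize(p['pixels'][:300,120:520],None,fx=2,fy=2)[:,:,::-1].copy()
for P,c in cs: cv2.polylines(im,[((np.array([proj(p,a) for a in P])-[120,0]+.5)*2).astype(int)],True,c,1)
for dx in (0,.032): 
    q=(proj(p,t+[0,0,dx])-[120,0])*2; print(q); cv2.circle(im,tuple(q.astype(int)),4,(0,0,255) if dx==0 else (255,0,255),2)
cv2.imwrite('pics/w2o.png',im)
E
```

```text
[0.45248581 0.12208617 0.24370851] [0.5239745  0.09350511 0.03645987] [-0.20724554  0.07699707 -0.00049878]
[392.90107498 448.78976184]
[393.13027691 483.48068375]
```

View pics/w2o.png

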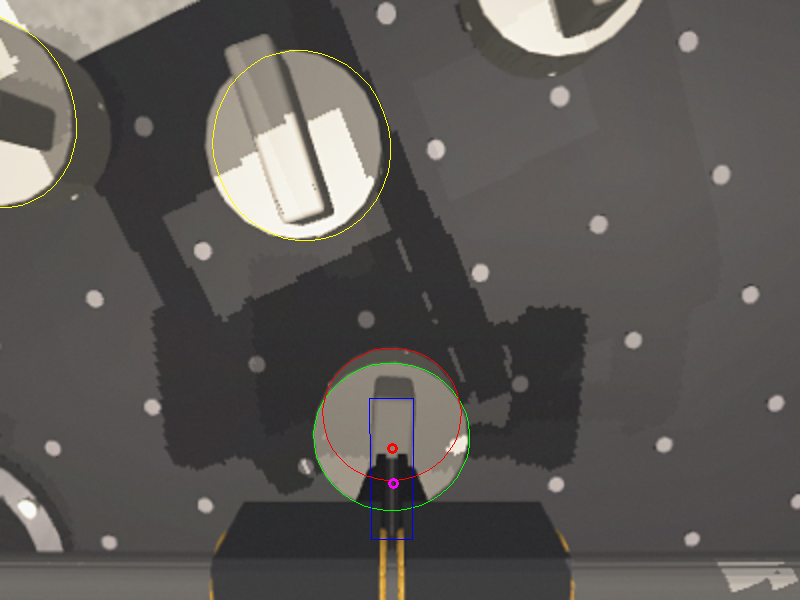

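Disagreement: the fingers closed to 2 mm with nothing between them. All three pictures show the visible fingertips just above the bar at z ≈ 0.07, while the reported TCP z is 0.036. So the real tips end about 34 mm behind the reported TCP. The cap hasn't been touched. I'll open and descend further, watching the force.

Call:
servo_tool --series '[-0.004,0.0015,0,0,0,0,1,-0.004,0.0015,0,0,0,0,1,-0.004,0.0015,0,0,0,0,1,-0.004,0.0015,0,0,0,0,1,-0.004,0.0015,0,0,0,0,1]'

```text
time: 7.55
ee_pos: [0.5225, 0.0941, 0.0404]
eef_rot: [121.7, 90.0, -170.4]
contact_force: [-0.8, -0.1, 0.1]
opening: 0.0452
```

Call:
servo_tool --series '[0,0,0,0,0,0,1,0,0,0,0,0,0,1]'

```text
time: 7.8
ee_pos: [0.5226, 0.0941, 0.0404]
eef_rot: [109.7, 90.0, 177.6]
contact_force: [0.3, -0.5, -0.3]
opening: 0.0651
```

Call:
servo_tool --series '[0.01,0,0,0,0,0,1,0.02,0,0,0,0,0,0.8,0.027,0,0,0,0,0,0.7,0.027,0,0,0,0,0,0.7]'

```text
time: 8.3
ee_pos: [0.5217, 0.094, 0.0122]
eef_rot: [115.6, 89.9, -176.5]
contact_force: [-0.3, -0.4, -0.9]
opening: 0.0669
```

```bash
python3 - <<'E'
from w import *
for n,uv in (('scene',(363,225)),('side',(287,190))):
    p=r.get_image(n); u,v=uv; cv2.imwrite(f'pics/g2_{n}.png',cv2.resize(p['pixels'][v-50:v+50,u-60:u+60,::-1],None,fx=3.3,fy=4,interpolation=cv2.INTER_CUBIC))
a=cv2.imread('pics/g2_scene.png');b=cv2.imread('pics/g2_side.png');cv2.imwrite('pics/g2.png',np.hstack([a,b]))
E
```

```text
(no output)
```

View pics/g2.png

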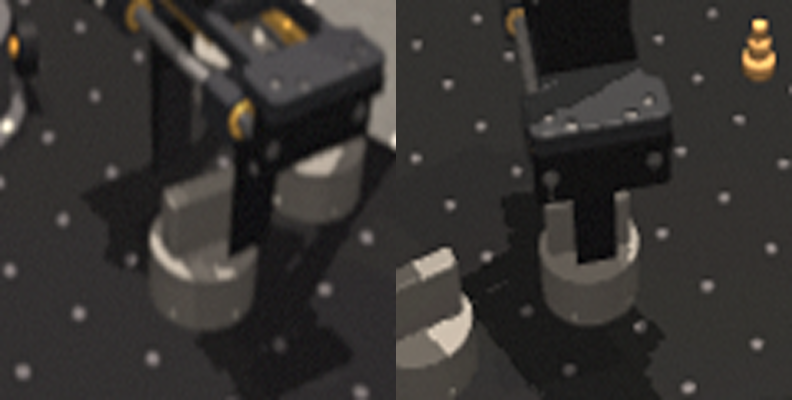

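The fingers now straddle the bar in both views. I go 6 mm deeper and close.

Call:
servo_tool --series '[0.006,0,0,0,0,0,0.3,0.006,0,0,0,0,0,0,0.006,0,0,0,0,0,0,0.006,0,0,0,0,0,0,0.006,0,0,0,0,0,0]' --squeeze 30

```text
time: 9.02
ee_pos: [0.5228, 0.0941, 0.0077]
eef_rot: [-60.2, 90.0, 7.6]
contact_force: [-0.7, -0.0, -0.1]
opening: 0.0222
```

Call:
servo_tool --series '[0,0,0,0,0,0,0,0,0,0,0,0,0,0,0,0,0,0,0,0,0]'

```text
time: 9.4
ee_pos: [0.5227, 0.094, 0.0076]
eef_rot: [-92.5, 90.0, -24.6]
contact_force: [-0.9, 0.2, 0.8]
opening: 0.0139
```

Gripped at 13.9 mm, which matches the 14 mm bar. Lifting.

Call:
servo_tool --series '[-0.02,0,0,0,0,0,0,-0.05,0,0,0,0,0,0,-0.09,0,0,0,0,0,0,-0.125,0,0,0,0,0,0,-0.125,0,0,0,0,0,0]'

```text
time: 10.02
ee_pos: [0.5249, 0.0943, 0.1357]
eef_rot: [-62.4, 89.6, 5.5]
contact_force: [0.4, 0.8, -2.3]
opening: 0.014
```

```bash
python3 - <<'E'
from h import *
s=r.sense(); print(s['opening'],s['contact_force'],s['ft_torque']); _,Q=tool(); print(np.degrees(np.arctan2(Q[1,2],Q[0,2])));
step([.507,-.117,.133],target_R(np.radians(17),Q))
E
```

```text
0.014003733612859203 [ 0.40426225  0.77666236 -2.33189129] [ 0.06926309 -0.18215262  0.01555558]
67.8385489392897
tcp [0.5249 0.0943 0.1357] need d [ 0.0025 -0.0632 -0.2025] w [0.8873 0.0054 0.004 ]
```

Call:
servo_tool --series '[0,-0.012,-0.04,0.17,0,0,0,0,-0.025,-0.08,0.34,0,0,0,0,-0.038,-0.121,0.52,0,0,0,0,-0.051,-0.162,0.7,0,0,0,0,-0.064,-0.201,0.87,0,0,0]'

```text
time: 10.65
ee_pos: [0.5044, -0.1171, 0.1298]
eef_rot: [141.9, 89.8, 159.6]
contact_force: [-0.1, 0.1, -1.1]
opening: 0.0139
```

Call:
servo_tool --series '[0,0,0,0,0,0,0,0,0,0,0,0,0,0,0,0,0,0,0,0,0]'

```text
time: 11.02
ee_pos: [0.5057, -0.1151, 0.1316]
eef_rot: [133.1, 89.9, 151.2]
contact_force: [0.4, -0.9, -0.3]
opening: 0.0139
```

```bash
python3 - <<'E'
from w import *
s=r.sense(); p,Q=tool(s); jaw=np.arctan2(Q[1,2],Q[0,2]); print(p.round(4),np.degrees(jaw),s['qpos'].round(1),s['contact_force'].round(1))
ps=r.get_image('scene'); pd=r.get_image('side')
pw=r.get_image('wrist'); save(pw,'w3')
z=p[2]-.0076; v=(p[0],p[1],jaw-np.pi/2); n=(.5065,-.1175)
A=[(circ(*v[:2],.03,z),(0,0,255)),(circ(*v[:2],.03,z+.03),(0,255,0)),(circ(*n,.025,.085),(255,0,255)),(circ(*n,.014,.093),(255,255,0)),(circ(*n,.046,.067),(255,0,0))]
over(ps,(284,160),A,'h_s',45,8); over(pd,(345,240),A,'h_d',50,8)
a=cv2.imread('pics/h_s.png');b=cv2.imread('pics/h_d.png');cv2.imwrite('pics/h.png',cv2.resize(np.hstack([a,b]),(800,400)))
E
```

```text
[ 0.5057 -0.1151  0.1316] 18.105360525732443 [-18.8  -7.8 113.8   0.   74.  -36.9] [ 0.4 -0.9 -0.3]
```

View pics/h.png

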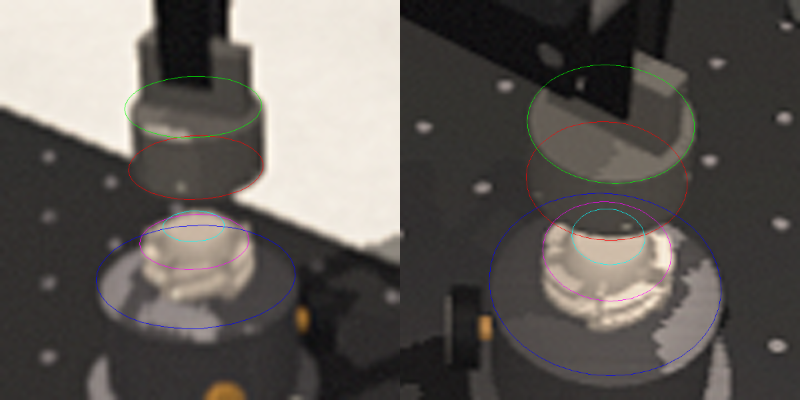

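View pics/w3.png

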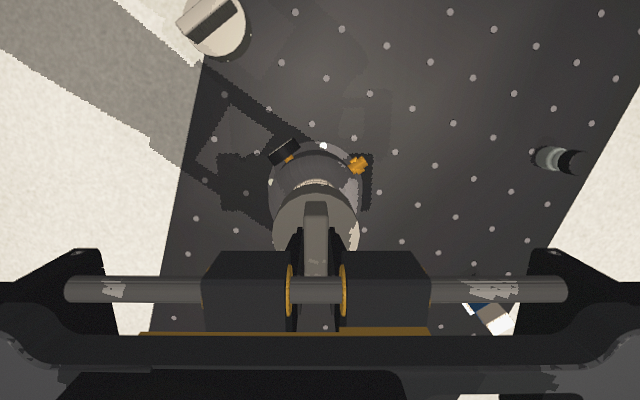

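The scene and side overlays show the cap centred over the neck to within about 0.5 mm sideways (relative error between cap and neck). I correct the remaining 2.5 mm and lower.

Call:
servo_tool --series '[0.008,-0.0025,0,0,0,0,0,0.016,-0.0025,0,0,0,0,0,0.024,-0.0025,0,0,0,0,0,0.032,-0.0025,0,0,0,0,0,0.032,-0.0025,0,0,0,0,0]'

```text
time: 11.8
ee_pos: [0.5061, -0.1184, 0.0993]
eef_rot: [142.7, 89.9, 160.7]
contact_force: [0.0, 0.1, -1.3]
opening: 0.0138
```

```bash
cat > st.py <<'E'
from h import *
s=r.sense(); p,Q=tool(s); jaw=np.arctan2(Q[1,2],Q[0,2]); print('t',s['time'],'p',p.round(4),'jaw',np.degrees(jaw).round(1),'q6',s['qpos'][5].round(1),'F',s['contact_force'].round(1),'M',s['ft_torque'].round(2),'Ftool',(Q.T@s['contact_force']).round(1),'derr',(Q.T@(np.array([.5065,-.1175,.09])-p)).round(4))
E
python3 st.py
```

```text
t 11.8 p [ 0.5061 -0.1184  0.0993] jaw 18.0 q6 -37.1 F [ 0.   0.1 -1.3] M [ 0.01 -0.1   0.02] Ftool [1.3 0.1 0.1] derr [0.0093 0.0007 0.0007]
```

Call:
servo_tool --series '[0.003,0.0005,0.0005,0,0,0,0,0.006,0.0005,0.0005,0,0,0,0,0.006,0.0005,0.0005,0,0,0,0]'

```text
time: 12.18
ee_pos: [0.507, -0.1179, 0.0943]
eef_rot: [148.5, 90.0, 166.5]
contact_force: [0.2, -0.2, -1.5]
opening: 0.0136
```

```bash
python3 st.py
```

```text
t 12.175 p [ 0.507  -0.1179  0.0943] jaw 18.0 q6 -37.0 F [ 0.2 -0.2 -1.5] M [-0.03 -0.14  0.02] Ftool [ 1.5 -0.2  0.2] derr [ 0.0043  0.0005 -0.0004]
```

Call:
servo_tool --series '[0.0015,0,0,0,0,0,0,0.003,0,0,0,0,0,0,0.003,0,0,0,0,0,0]'

```text
time: 12.55
ee_pos: [0.507, -0.1179, 0.0913]
eef_rot: [144.2, 90.0, 162.2]
contact_force: [-0.2, -0.4, -1.5]
opening: 0.0137
```

Call:
servo_tool --series '[0.0015,0,0,0,0,0,0,0.003,0,0,0,0,0,0,0.003,0,0,0,0,0,0]'

```text
time: 12.92
ee_pos: [0.507, -0.1179, 0.0882]
eef_rot: [141.9, 90.0, 159.9]
contact_force: [0.5, -0.4, -2.0]
opening: 0.014
```

```bash
python3 st.py
```

```text
t 12.925 p [ 0.507  -0.1179  0.0882] jaw 18.0 q6 -37.0 F [ 0.5 -0.4 -2. ] M [-0.02 -0.12 -0.01] Ftool [ 2.  -0.6  0.3] derr [-0.0018  0.0005 -0.0004]
```

Call:
servo_tool --series '[0.001,0,0,0,0,0,0,0.002,0,0,0,0,0,0,0.002,0,0,0,0,0,0]'

```text
time: 13.3
ee_pos: [0.5073, -0.118, 0.0868]
eef_rot: [-28.1, 90.0, -10.1]
contact_force: [-0.4, 0.5, 0.4]
opening: 0.0138
```

Call:
servo_tool --series '[0.001,0,0,0,0,0,0,0.002,0,0,0,0,0,0,0.002,0,0,0,0,0,0]'

```text
time: 13.68
ee_pos: [0.5075, -0.118, 0.0864]
eef_rot: [-27.4, 90.0, -9.4]
contact_force: [-3.7, 1.7, 9.9]
opening: 0.0137
```

```bash
python3 st.py
```

```text
t 13.675 p [ 0.5075 -0.118   0.0864] jaw 18.0 q6 -37.0 F [-3.7  1.7  9.9] M [ 0.32  0.78 -0.03] Ftool [-9.9  2.8 -3. ] derr [-0.0036  0.0008 -0.0008]
```

Contact at the bar's predicted height (40 mm above neck_top, inside the 38–47 range). I ease off slightly and turn CCW, rising with the ridge.

Call:
servo_tool --series '[-0.0012,0.0006,-0.0006,-0.08,0,0,0,-0.0016,0.0006,-0.0006,-0.16,0,0,0,-0.002,0.0006,-0.0006,-0.24,0,0,0,-0.002,0.0006,-0.0006,-0.24,0,0,0]'

```text
time: 14.18
ee_pos: [0.5071, -0.1182, 0.0879]
eef_rot: [-71.0, 89.9, -39.2]
contact_force: [-2.5, 0.3, 4.3]
opening: 0.0139
```

```bash
python3 st.py
```

```text
t 14.175 p [ 0.5071 -0.1182  0.0879] jaw 31.8 q6 -50.8 F [-2.5  0.3  4.3] M [-0.07  0.23 -0.01] Ftool [-4.3  1.6 -1.9] derr [-0.0021  0.0009 -0.0002]
```

Call:
servo_tool --series '[-0.0005,0.0002,-0.0004,-0.08,0,0,0,-0.001,0.0002,-0.0004,-0.16,0,0,0,-0.001,0.0002,-0.0004,-0.24,0,0,0,-0.001,0.0002,-0.0004,-0.24,0,0,0]'

```text
time: 14.68
ee_pos: [0.5073, -0.1181, 0.0891]
eef_rot: [-64.6, 89.8, -19.1]
contact_force: [-0.2, 0.7, 5.1]
opening: 0.014
```

```bash
python3 st.py
```

```text
t 14.675 p [ 0.5073 -0.1181  0.0891] jaw 45.5 q6 -64.5 F [-0.2  0.7  5.1] M [ 0.08 -0.02  0.03] Ftool [-5.1  0.7  0.3] derr [-0.0009  0.001  -0.0001]
```

Call:
servo_tool --series '[0,0,0,-0.05,0,0,0,0,0,0,-0.1,0,0,0,0,0,0,-0.1,0,0,0]'

```text
time: 15.05
ee_pos: [0.5068, -0.1179, 0.0883]
eef_rot: [-74.5, 89.9, -23.3]
contact_force: [0.4, -1.1, 3.4]
opening: 0.0144
```

```bash
python3 st.py
```

```text
t 15.05 p [ 0.5068 -0.1179  0.0883] jaw 51.2 q6 -70.2 F [ 0.4 -1.1  3.4] M [ 0.01 -0.22  0.07] Ftool [-3.4 -1.  -0.6] derr [-0.0017  0.0005  0.0002]
```

Call:
servo_tool --series '[0.0003,0,0,-0.03,0,0,0,0.0006,0,0,-0.05,0,0,0,0.0006,0,0,-0.05,0,0,0]'

```text
time: 15.42
ee_pos: [0.5057, -0.1178, 0.0863]
eef_rot: [166.8, 90.0, -139.1]
contact_force: [0.6, -1.0, -2.0]
opening: 0.0138
```

```bash
python3 st.py
```

```text
t 15.425 p [ 0.5057 -0.1178  0.0863] jaw 54.1 q6 -73.1 F [ 0.6 -1.  -2. ] M [-0.31 -0.42  0.12] Ftool [ 2.  -1.1 -0.4] derr [-0.0037 -0.0005  0.0007]
```

It dropped free (the arm now carries the cap's weight). Following it down.

Call:
servo_tool --series '[0.001,-0.0003,0.0003,0,0,0,0,0.002,-0.0003,0.0003,0,0,0,0,0.003,-0.0003,0.0003,0,0,0,0,0.003,-0.0003,0.0003,0,0,0,0]'

```text
time: 15.92
ee_pos: [0.506, -0.1173, 0.0832]
eef_rot: [90.3, 89.9, 144.4]
contact_force: [0.2, -2.3, -1.6]
opening: 0.0137
```

```bash
python3 st.py
```

```text
t 15.925 p [ 0.506  -0.1173  0.0832] jaw 54.1 q6 -73.1 F [ 0.2 -2.3 -1.6] M [-0.36 -0.27  0.05] Ftool [ 1.6 -1.5 -1.7] derr [-0.0068 -0.0005  0.0002]
```

Call:
servo_tool --series '[0.001,-0.0002,-0.0002,0,0,0,0,0.002,-0.0002,-0.0002,0,0,0,0,0.002,-0.0002,-0.0002,0,0,0,0]'

```text
time: 16.3
ee_pos: [0.5062, -0.1174, 0.0815]
eef_rot: [73.9, 89.9, 128.0]
contact_force: [0.2, -0.3, -1.5]
opening: 0.0136
```

```bash
python3 st.py
```

```text
t 16.3 p [ 0.5062 -0.1174  0.0815] jaw 54.1 q6 -73.1 F [ 0.2 -0.3 -1.5] M [ 0.05 -0.17 -0.02] Ftool [ 1.5 -0.4 -0.2] derr [-0.0085 -0.0003  0.0002]
```

Call:
servo_tool --series '[0.001,0,0,0,0,0,0,0.001,0,0,0,0,0,0]'

```text
time: 16.55
ee_pos: [0.5065, -0.1177, 0.0811]
eef_rot: [13.2, 90.0, 67.3]
contact_force: [0.1, -0.2, -0.8]
opening: 0.0141
```

```bash
python3 st.py
```

```text
t 16.55 p [ 0.5065 -0.1177  0.0811] jaw 54.1 q6 -73.1 F [ 0.1 -0.2 -0.8] M [ 0.1  -0.05 -0.02] Ftool [ 0.8 -0.2 -0.1] derr [-0.0089  0.0001  0.0002]
```

Call:
servo_tool --series '[0.0005,0,0,0.06,0,0,0,0.0008,0,0,0.12,0,0,0,0.001,0,0,0.18,0,0,0,0.001,0,0,0.18,0,0,0]'

```text
time: 17.05
ee_pos: [0.5066, -0.1179, 0.08]
eef_rot: [-66.6, 90.0, -22.8]
contact_force: [-0.2, 0.2, -0.1]
opening: 0.0138
```

```bash
python3 st.py
```

```text
t 17.05 p [ 0.5066 -0.1179  0.08  ] jaw 43.8 q6 -62.8 F [-0.2  0.2 -0.1] M [-0.   -0.21  0.04] Ftool [ 0.1  0.3 -0. ] derr [-0.01    0.0003  0.0002]
```

Running in under the ridges, with force near zero. Continuing.

Call:
servo_tool --series '[0.0006,0,0,0.06,0,0,0,0.001,0,0,0.12,0,0,0,0.0014,0,0,0.18,0,0,0,0.0017,0,0,0.24,0,0,0,0.0017,0,0,0.24,0,0,0]'

```text
time: 17.68
ee_pos: [0.5068, -0.118, 0.0786]
eef_rot: [-51.4, 89.9, -21.3]
contact_force: [0.1, 0.2, 0.9]
opening: 0.0138
```

```bash
python3 st.py
```

```text
t 17.675 p [ 0.5068 -0.118   0.0786] jaw 30.1 q6 -49.1 F [0.1 0.2 0.9] M [-0.06 -0.21  0.04] Ftool [-0.9  0.1  0.2] derr [-0.0114  0.0005  0.    ]
```

Call:
servo_tool --series '[0.0004,0,0,0.06,0,0,0,0.0008,0,0,0.12,0,0,0,0.0012,0,0,0.18,0,0,0,0.0016,0,0,0.24,0,0,0,0.0016,0,0,0.24,0,0,0]'

```text
time: 18.3
ee_pos: [0.5069, -0.118, 0.0772]
eef_rot: [-36.9, 89.9, -20.5]
contact_force: [0.2, -1.3, 1.8]
opening: 0.0139
```

```bash
python3 st.py
```

```text
t 18.3 p [ 0.5069 -0.118   0.0772] jaw 16.4 q6 -35.4 F [ 0.2 -1.3  1.8] M [-0.14 -0.25  0.  ] Ftool [-1.8 -1.3 -0.2] derr [-0.0128  0.0006 -0.0003]
```

Call:
servo_tool --series '[0.0003,0,0,0.05,0,0,0,0.0006,0,0,0.1,0,0,0,0.0006,0,0,0.1,0,0,0]'

```text
time: 18.68
ee_pos: [0.507, -0.1181, 0.0766]
eef_rot: [-31.1, 89.9, -20.4]
contact_force: [0.8, -0.2, 3.1]
opening: 0.014
```

```bash
python3 st.py
```

```text
t 18.675 p [ 0.507  -0.1181  0.0766] jaw 10.7 q6 -29.7 F [ 0.8 -0.2  3.1] M [-0.17 -0.27 -0.01] Ftool [-3.1 -0.3  0.8] derr [-0.0134  0.0006 -0.0004]
```

Call:
servo_tool --series '[0.0002,0,0,0.03,0,0,0,0.0003,0,0,0.06,0,0,0,0.0003,0,0,0.06,0,0,0]'

```text
time: 19.05
ee_pos: [0.5066, -0.118, 0.0761]
eef_rot: [-47.0, 90.0, -39.8]
contact_force: [0.6, -0.7, 5.8]
opening: 0.0136
```

```bash
python3 st.py
```

```text
t 19.05 p [ 0.5066 -0.118   0.0761] jaw 7.1 q6 -26.1 F [ 0.6 -0.7  5.8] M [-0.17 -0.14 -0.02] Ftool [-5.8 -0.7  0.5] derr [-0.0139  0.0005 -0.0001]
```

Call:
servo_tool --series '[0,0,0,0.02,0,0,0,0,0,0,0.04,0,0,0,0,0,0,0.04,0,0,0]'

```text
time: 19.42
ee_pos: [0.5064, -0.1182, 0.0761]
eef_rot: [-106.3, 89.9, -101.4]
contact_force: [-0.3, -0.6, 4.9]
opening: 0.0138
```

```bash
python3 st.py
```

```text
t 19.425 p [ 0.5064 -0.1182  0.0761] jaw 4.9 q6 -23.9 F [-0.3 -0.6  4.9] M [-0.18 -0.03  0.41] Ftool [-4.9 -0.5 -0.4] derr [-0.0139  0.0006  0.0002]
```

The stop is felt: 0.41 N·m at 0.86 rad, with the height at home. I relax the torque and the push, check, then release.

Call:
servo_tool --series '[-0.0005,0,0,-0.015,0,0,0,-0.0005,0,0,-0.015,0,0,0]'

```text
time: 19.68
ee_pos: [0.5063, -0.1181, 0.0761]
eef_rot: [-122.7, 90.0, -117.0]
contact_force: [0.8, -2.1, 2.6]
opening: 0.0135
```

```bash
python3 st.py
```

```text
t 19.675 p [ 0.5063 -0.1181  0.0761] jaw 5.7 q6 -24.7 F [ 0.8 -2.1  2.6] M [-0.34 -0.15  0.15] Ftool [-2.6 -2.1  0.5] derr [-0.0139  0.0006  0.0003]
```

Call:
servo_tool --series '[0,0,0,0,0,0,0.5,0,0,0,0,0,0,0.5,0,0,0,0,0,0,0.5,0,0,0,0,0,0,0.5,0,0,0,0,0,0,0.5]'

```text
time: 20.3
ee_pos: [0.5064, -0.1178, 0.0761]
eef_rot: [126.3, 90.0, 132.0]
contact_force: [0.3, 0.1, -0.1]
opening: 0.0469
```

Call:
servo_tool --series '[-0.02,0,0,0,0,0,0.5,-0.05,0,0,0,0,0,0.5,-0.09,0,0,0,0,0,0.5,-0.13,0,0,0,0,0,0.5,-0.17,0,0,0,0,0,0.5]'

```text
time: 20.92
ee_pos: [0.5066, -0.1178, 0.2494]
eef_rot: [-23.4, 89.9, -17.7]
contact_force: [1.0, -0.1, -0.4]
opening: 0.0472
```

```bash
python3 - <<'E'
from w import *
s=r.sense();print(s['time'],s['opening'],s['contact_force'],s['ee_pos'])
ps=r.get_image('scene'); pd=r.get_image('side')
save(ps,'end_scene'); save(pd,'end_side')
z=.0688; n=(.5065,-.118); v=(*n,np.radians(5.5)-np.pi/2)
A=[(circ(*n,.03,z),(0,0,255)),(circ(*n,.03,z+.03),(0,255,0)),(rect(v,z+.062),(255,0,0))]
over(ps,(284,165),A,'e_s',45,8); over(pd,(345,245),A,'e_d',50,8)
a=cv2.imread('pics/e_s.png');b=cv2.imread('pics/e_d.png');cv2.imwrite('pics/e.png',cv2.resize(np.hstack([a,b]),(800,400)))
E
```

```text
20.925 0.047218151828396955 [ 0.97004239 -0.10028847 -0.37717708] [ 0.5065528  -0.11783684  0.24938369]
```

View pics/e.png

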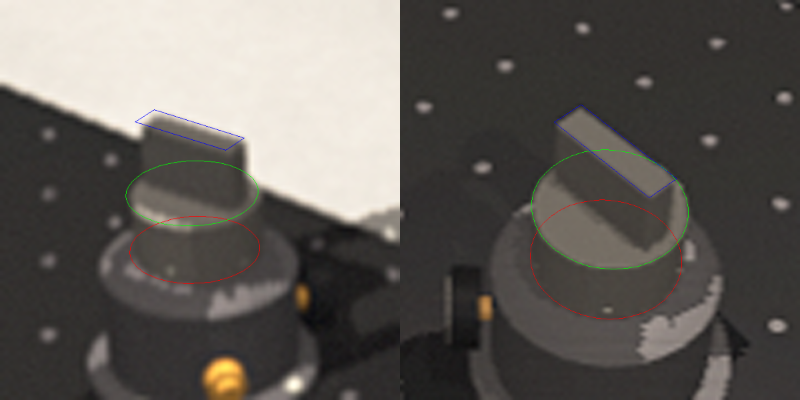

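View pics/end_scene.png

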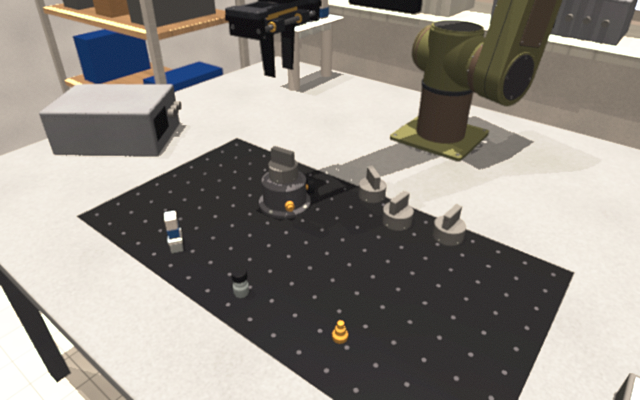

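The cap sits level on the neck at the home outline, with the gripper clear above. The valve (175,232), vial (240,283), coupling (340,332) and the other caps are where they started. Handing in.

```bash
python3 -c "
from h import *
print(r.close_job())"
```

```text
the job is handed in; nothing more can be done
None
```

The cap is screwed fully home on the reservoir, the gripper has let go and moved clear, and I handed the job in at about 21 s of the 67 s allowed.

**What I did:** I took the farthest of the four look-alike caps, 0.53 m from the base, and set it on the neck. I turned it counter-clockwise about 36° under a push of roughly 3–10 N until it dropped into the thread start. I then turned it clockwise about 0.86 rad to the hard stop, eased off and released.

**Last checks:**
- **Height and torque:** at the stop the bar was about 29.5 mm above neck_top, against 29.8 mm expected. The torque peaked at 0.41 N·m, above the 0.15–0.3 N·m you called tight enough but under the 0.8 N·m limit. I had eased it to 0.15 N·m before letting go.
- **Pictures:** the side view matches the home outline. The scene view sits 1–3 pixels low, the same offset it showed for the reservoir earlier.
- **Other objects:** the valve, vial, coupling and other caps look unmoved. I judged this from the scene picture only.

**What failed or disagreed:**
- **First grasp:** it closed on nothing, just above the bar, and did not touch the cap. The real fingertips appear to end about 34 mm behind the reported TCP, so I went lower and gripped the bar properly (13.9 mm opening).
- **Orientation fit:** the automatic fit of the bar's angle in the wrist view was about 13° off, so I corrected it by hand from the picture.

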